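# Set and clamp the swing fence of a glass-cutting jig

### The arm

A 6-joint arm with a two-finger parallel gripper is mounted at the origin on the work surface. World frame = base frame: x ahead of the robot, y to its left, z up, the work surface at z = 0. Lengths are in mm, angles in degrees, forces in N, time in s.
With the tool pointing down it reaches from about 300 to 850 mm from the base axis. Payload 4.2 kg.
Tool frame: the origin (TCP) lies on the centre line of the jaws, within the pads' length; the fingertips stand 14 mm ahead of it and the grasp point (between the pads) lies 5 mm behind it; z points along the fingers, y is the direction in which the jaws open and shut (so a half turn about z gives the same grasp; the last joint's range is limited). The gripper opens to 91 mm and grips with 3 to 60 N. Pads are 32 mm wide; open, the fingers measure 118 mm over their backs; the gripper's body (76 mm by 178 mm) begins 60 mm behind the grasp point.
Start: joints at [66.119, 18.312, 89.639, -0, 72.044, -1.146], TCP at [222.224, 530.34, 202.476] pointing down, gripper open.
Joint ranges: [-177.97, 177.97], [-48.28, 115.42], [12.27, 149.76], [-77.06, 257.06], [2.81, 150.46], [-146.56, 146.56]. Speed limits (degrees/s): [147.25, 147.25, 180, 180, 180, 180].

### API

Orientations are given as [roll, pitch, yaw] about the fixed x, y, z axes, in that order (R = Rz(yaw) Ry(pitch) Rx(roll)).
In Python, from workcell import env gives the robot as it stands.
- The arm moves only by the tool play_rows, never from a script. Its argument "increments" is a list of rows, each a list of 5 numbers: the shift along the world's x, y, z in mm, then the turn about the world's z in degrees, then the closure, from 0 (fully open) to 1 (shut). In form: [[x, y, z, yaw, fingers], ...]. A call has 1 to 20 rows; each row shifts and turns the commanded pose from where the row before left it; what a row does not reach is not made up. A row lasts 1/8 s, in which the tool goes at most 62.5 mm and 10.7 degrees, less where a joint would pass 70% of its speed; a pose out of reach is approached as far as the arm can. A call is refused whole if a number of a shift passes 62.5 or a number of a turn 10.7, either way. A call with a gripper value outside its range is refused whole. The fingers move at their own pace and stop on an object; "newtons" is the grip in N (left out, the last holds). Time passes only in rows, so rows that do not move let the fingers close. It gives the time, the measured TCP pose, the force and the opening at its end, in the units of the state.
- env.state(): the state, without advancing time (a new reading comes with each control period).
- env.grab_frame(name): name is "side" or "top" or "wrist"; returns the picture (384x512x3 uint8, red, green, blue); there is no depth.
- env.calibration(name): a dict with "fx", "fy", "cx", "cy" (pixels), "R" (3x3) and "t" (3): a world point X has camera coordinates R X + t; the wrist camera has in their place "hand_eye" (4x4, takes a point from camera to tool coordinates, whose origin is the TCP and whose axes are the flange's). Camera axes: x right, y down, z forward; pixel columns grow to the right and rows downward; lengths in mm; the calibration is good to about 2 mm. A picture is of the moment at which its call begins: read the wrist's pose just before it. calibration takes no time and is no camera call.
- env.job_done(): hands the job in, once; it reports no verdict.
The state is a dict: "time_s": time; "qpos": joint angles; "qvel": joint speeds; "effort": joint torques, N m; "ee_pos": TCP position; "ee_rot": TCP orientation; "force": force on the tool from outside, world axes, zero at the start; "torque": the same for the moment, N m; "gripper_width": finger opening in mm.
Only numpy, scipy, OpenCV 4.12 (cv2) and the standard library are available. Lean on these libraries where they do the work, as an engineer would, in place of code of your own. Each camera call takes 0.05 s, during which the arm holds its last target.

### The job

Before the next glass diamonds are cut, set the angle jig: with a fingertip, gently push the blue swing fence round until its straight working edge lies along the red wax-pencil line, and then push the black clamp lever a quarter turn clockwise (seen from above) to lock it there. Only push: do not grip the fence or the lever, and leave the things lying on the board where they are.

Things in the scene. Friction and masses are not known exactly. Their poses are not given: they have to be found in the camera images.
- jig: white board of the angle jig, 380 (its x) x 460 (its y) x 12 mm thick, screwed flat to the table; origin at the centre of its underside, z up. A dark steel fixed fence (22 mm wide, rising 20 mm above the board) runs along the board's y, its working face at board x = -70 mm, from board y = 0 to +185 mm. A flat etched protractor scale is drawn round the pivot at radius 100 mm.
- pivot (a point): the vertical axis of the swing fence and of the clamp lever, at the height of the board's upper face (12 mm above the table); at board x = -70, y = -40 mm; axes as the board's
- fence (a joint): angle of the blue swing fence on its pivot, rad: 0 when square to the fixed fence (pointing along board +x), positive counter-clockwise seen from above (towards the board's +y and the fixed fence); stops at -0.95 and 1.1. The fence is a straight bar, 245 mm long from the pivot and 20 mm wide, its underside 2 mm and its top 20 mm above the board. It turns with light dry friction (about 0.12 N m) and stays where it is left; once clamped it is held fast.
- fence_tip (a point): outer end of the fence's working edge, 245 mm from the pivot axis, 11 mm above the board. The working edge is the bar's long face that runs straight out from the pivot axis and looks counter-clockwise, towards the fixed fence; x points outward along the edge, y out of the face, z up. The bar lies wholly on the -y side of the edge (y = 0 to -20 mm).
- fence_push (a point): a point on the bar's back face (the one looking clockwise), 140 mm out from the pivot, 11 mm above the board: push here towards +y of the fence to turn it counter-clockwise; axes as fence_tip
- line: straight red wax-pencil line on the board, 3 mm wide, flat; origin on the pivot axis at the board's upper face, x along the line outward, the drawn stroke running from 125 to 270 mm out. It lies counter-clockwise of the fence at the start.
- line_end (a point): outer end of the red line, 270 mm from the pivot axis, on the board
- clamp (a joint): angle of the black clamp lever, rad: 0 fully loose, positive clockwise seen from above; stops at 0 and 2.0. Starts loose, between 0 and 0.25; a quarter turn from there clamps the fence (locked above 1.3). At 0 the lever points 0.75 rad clockwise from board +x. It turns with even dry friction (about 0.4 N m, 7 N at the handle) and stays where it is left. From about 1 rad on it presses a washer on the hub of the fence and locks it, wherever the fence then stands.
- clamp_handle (a point): centre of the lever's round handle (16 mm thick), 55 mm out from the pivot axis, 37.5 mm above the board; x points outward along the lever, z up. The lever ends 72 mm from the axis; its underside is 28 to 30 mm above the board, so it passes above the fence. Push the handle towards its own -y to clamp.
- diamond: loose smoky brown glass diamond, 87 x 50 x 5 mm, lying on the board; origin at the centre of its underside, long diagonal along its y. Leave alone.
- nail_tin: loose closed tin of horseshoe nails with a latched lid, 83 x 53 x 31 mm; origin at the centre of its underside. Leave alone.
- bone: loose walnut burnishing bone, 138 x 20 x 8 mm, lying along its x; origin on its underside. Leave alone.
- guard: loose chrome-plated grinding head guard, a half-round shroud 51 mm across and 33 mm high with a foot tab on its +y side reaching 45 mm out; origin at the centre of its underside. Leave alone.

How it is judged (in metres and radians):
On the way, in this order (a step that is already met when the one before it is completed fails the run):
1. the fence's working edge lies along the red line, lever still loose (angle between the x axis of fence_tip and the x axis of line, either way round below 0.025 rad and value of joint clamp below 0.6 rad), for 0.3 s.
2. the clamp lever is swung tight with the fence on the line (value of joint clamp above 1.3 rad and angle between the x axis of fence_tip and the x axis of line, either way round below 0.025 rad), for 0.2 s.
At the end, for the whole second after the job is handed in: The swing fence's working edge is within 0.025 rad (1.4 degrees) of the red line, the clamp lever stands above 1.3 rad (about a quarter turn from loose), and both are at rest (all of step 2 and velocity of joint fence between -0.02 and 0.02 rad/s and velocity of joint clamp between -0.05 and 0.05 rad/s); the robot touches nothing.
It fails at once if a thing lying on the board was moved more than 10 mm, or lifted (distance of any of diamond, nail_tin, bone, guard from where it was at the start of the episode above 0.01 m).
It fails at once if the fence or the lever was gripped or forced (more than 30 N on it) (contact force between the fingers and fence above 30 N or contact force between the fingers and clamp above 30 N).
It also fails if it takes over 64 s, if anything falls off the work surface, if the arm or the gripper's body presses on something with over 40 N, if the wrist force passes 120 N, or if a joint passes its speed limit or range.

## Working session

There is one attempt and no reset: what is moved stays moved. The work goes in short steps, Python scripts to look and compute and a tool call to move; the robot and the scene stay as the last step left them, time stands still between calls to the robot, and variables do not carry over. Pictures are saved under pics/ and viewed, and the job is handed in when it is done.

Besides the shell and the picture viewer there is one more tool, called by a JSON object that holds its "name" and its "arguments", one argument or row to a line. play_rows: Moves the arm, as the interface text tells. Its arguments: {"type":"object","properties":{"increments":{"type":"array"},"newtons":{"type":"number"}},"required":["increments"]}

```bash
ls; mkdir -p pics
python3 - <<'E'
from workcell import env
import cv2
print(env.state())
for n in ["top","side","wrist"]:
    im=env.grab_frame(n); cv2.imwrite(f"pics/{n}0.png",im[:,:,::-1]); print(n,env.calibration(n))
E
```

```text
pics
{'time_s': 0.0, 'qpos': array([ 6.61196554e+01,  1.83515933e+01,  8.97089986e+01,  6.74025204e-04,
        7.20425145e+01, -1.14686432e+00]), 'qvel': array([-0.11702476, -0.01896112,  0.03427383, -0.04613412,  0.0005695 ,
        0.03177425]), 'effort': array([-8.17058590e-04, -4.12459731e+01, -2.31970704e+01,  7.26635009e-02,
        4.56382823e-02, -1.23548598e-04]), 'ee_pos': array([221.99116872, 529.83259264, 201.60320995]), 'ee_rot': array([-1.79896927e+02, -2.70438305e-03,  1.57266309e+02]), 'force': array([-0.28754724,  0.06689289,  0.73495572]), 'torque': array([ 0.00396448, -0.00387002, -0.0265722 ]), 'gripper_width': 91.49752804880022}
top {'fx': 464.4032194663634, 'fy': 464.4032194663634, 'cx': 255.03356162562213, 'cy': 186.9865898624575, 'R': array([[-0.0124811 , -0.9998928 , -0.00765638],
       [-0.99535271,  0.01315488, -0.09539358],
       [ 0.09548407,  0.00643018, -0.99541019]]), 't': array([ 69.55339741, 590.06236107, 846.58280533])}
side {'fx': 384.80631632303187, 'fy': 384.80631632303187, 'cx': 252.67370082114252, 'cy': 192.85608036594675, 'R': array([[ 0.84246151, -0.53867677, -0.00927007],
       [-0.31723161, -0.48207899, -0.81667861],
       [ 0.4354569 ,  0.69096105, -0.5770183 ]]), 't': array([-496.44279046,  261.47973073,  671.07567727])}
wrist {'fx': 306.45563695641437, 'fy': 306.45563695641437, 'cx': 261.38788944120586, 'cy': 189.84620664858832, 'hand_eye': array([[ 5.82661190e-04, -9.69429479e-01, -2.45369406e-01,
         6.89462818e+01],
       [ 9.99999230e-01,  2.95905588e-04,  1.20553391e-03,
        -2.85117072e-02],
       [-1.09607393e-03, -2.45369919e-01,  9.69428905e-01,
        -1.82833240e+02],
       [ 0.00000000e+00,  0.00000000e+00,  0.00000000e+00,
         1.00000000e+00]])}
```

View pics/top0.png

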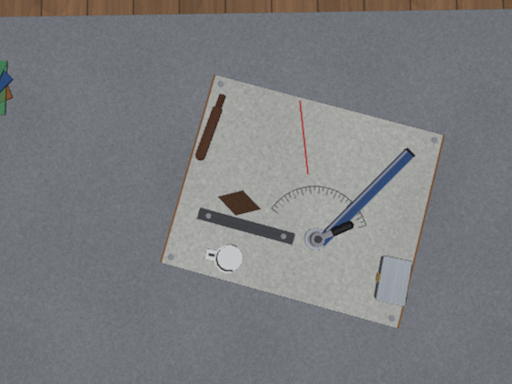

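View pics/side0.png

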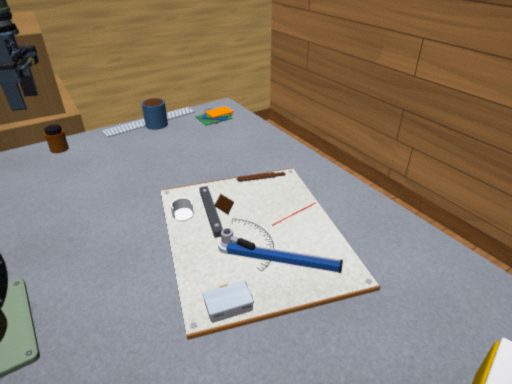

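View pics/wrist0.png

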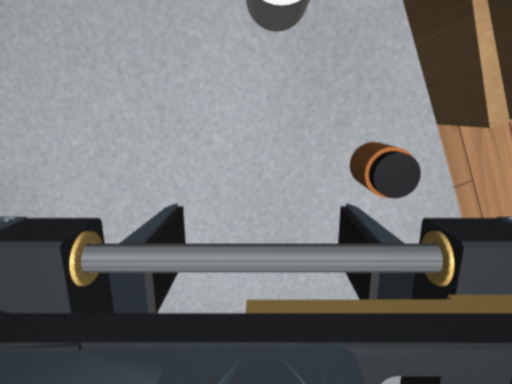

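```bash
cat > h.py <<'E'
import numpy as np,cv2
from workcell import env
def cast(n,uv,z):
    c=env.calibration(n); uv=np.atleast_2d(np.array(uv,float))
    d=np.c_[(uv[:,0]-c['cx'])/c['fx'],(uv[:,1]-c['cy'])/c['fy'],np.ones(len(uv))]@np.array(c['R'])
    o=-np.array(c['R']).T@np.array(c['t'])
    return (o+d*((z-o[2])/d[:,2])[:,None])
def masks(im):
    hsv=cv2.cvtColor(im,cv2.COLOR_RGB2HSV)
    red=cv2.inRange(hsv,(0,120,100),(8,255,255))|cv2.inRange(hsv,(172,120,100),(180,255,255))
    blue=cv2.inRange(hsv,(105,120,30),(125,255,255))
    return red,blue
def big(m):
    n,l,s,c=cv2.connectedComponentsWithStats(m); i=1+np.argmax(s[1:,4]); return (l==i).astype(np.uint8)*255,s[i]
def linefit(P):
    c=P[:,:2].mean(0); v=np.linalg.svd(P[:,:2]-c)[2][0]; return c,v
E
python3 - <<'E'
from h import *
for n in ["top","side"]:
    im=cv2.imread(f"pics/{n}0.png")[:,:,::-1].copy()
    r,b=masks(im)
    if n=="side": r[:195]=0; r[:,:265]=0; r[230:]=0; r[:,320:]=0
    r[:, :250]=0
    b[:,:150]=0
    rm,s=big(r); print(n,'red',s)
    bm,s2=big(b); print('blue',s2)
    ys,xs=np.nonzero(rm); P=cast(n,np.c_[xs,ys],12); c,v=linefit(P); v*=np.sign(v[0]); 
    print('line c',c,'ang',np.degrees(np.arctan2(v[1],v[0])), 'ends',[c+v*t for t in (((P[:,:2]-c)@v).min(),((P[:,:2]-c)@v).max())])
    ys,xs=np.nonzero(bm); P=cast(n,np.c_[xs,ys],32); c,v=linefit(P); v*=np.sign(v[0]); 
    print('fence top c',c,'ang',np.degrees(np.arctan2(v[1],v[0])),'rect',cv2.minAreaRect(P[:,:2].astype(np.float32)))
    x0,y0=(150,60) if n=="top" else (150,160)
    cv2.imwrite(f"pics/{n}0c.png",cv2.resize(im[y0:y0+200,x0:x0+265],(795,600),interpolation=cv2.INTER_CUBIC)[:,:,::-1])
print('board corners',cast("top",[(217,76),(443,134),(400,326),(162,262)],12))
print('board side',cast("side",[(162,190),(292,170),(378,288),(190,327)],12))
E
```

```text
top red [300 102   8  71  71]
blue [332 152  81  77 539]
line c [688.74964834 -32.91615185] ang 4.806172351019296 ends [array([620.16741032, -38.68260366]), array([757.96776227, -27.09623506])]
fence top c [ 585.21853894 -163.92009964] ang -46.588204603345176 rect ((579.4308471679688, -157.56106567382812), (12.916946411132812, 204.87139892578125), 44.23707580566406)Traceback (most recent call last):
  File "<stdin>", line 8, in <module>
  File "h.py", line 14, in big
    n,l,s,c=cv2.connectedComponentsWithStats(m); i=1+np.argmax(s[1:,4]); return (l==i).astype(np.uint8)*255,s[i]
                                                     ~~~~~~~~~^^^^^^^^^
    return _wrapfunc(a, 'argmax', axis=axis, out=out, **kwds)
    return bound(*args, **kwds)
ValueError: attempt to get argmax of an empty sequence
```

Run:
```python
from h import *
for n,(x0,y0) in dict(top=(150,60),side=(150,150)).items():
    im=cv2.imread(f"pics/{n}0.png")
    cv2.imwrite(f"pics/{n}0c.png",cv2.resize(im[y0:y0+200,x0:x0+265],(795,600),interpolation=cv2.INTER_CUBIC))
im=cv2.imread(f"pics/side0.png")[:,:,::-1].copy()
hsv=cv2.cvtColor(im,cv2.COLOR_RGB2HSV)
print(im[210:216,290:300].tolist()[3])
```

```text
[[221, 221, 215], [217, 208, 202], [219, 179, 173], [219, 165, 160], [204, 130, 123], [215, 137, 131], [210, 170, 165], [221, 193, 188], [222, 215, 209], [222, 220, 214]]
```

View pics/top0c.png

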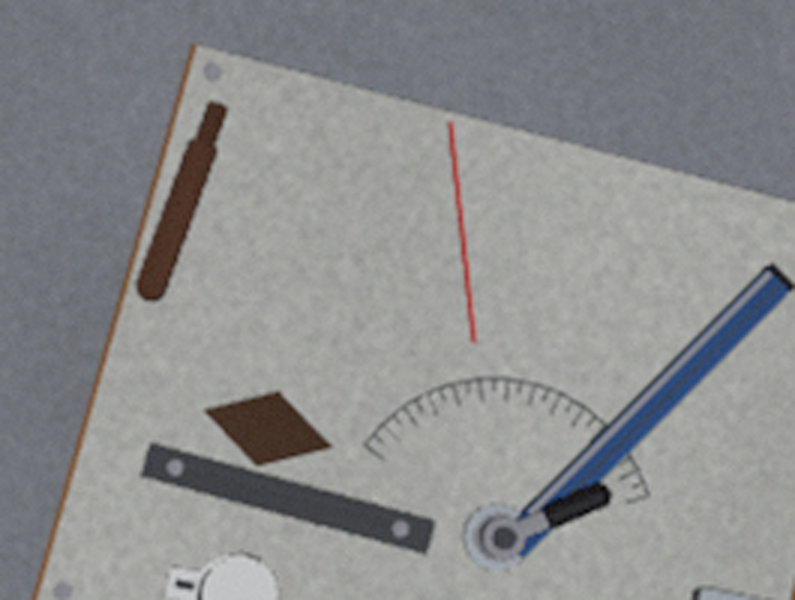

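View pics/side0c.png

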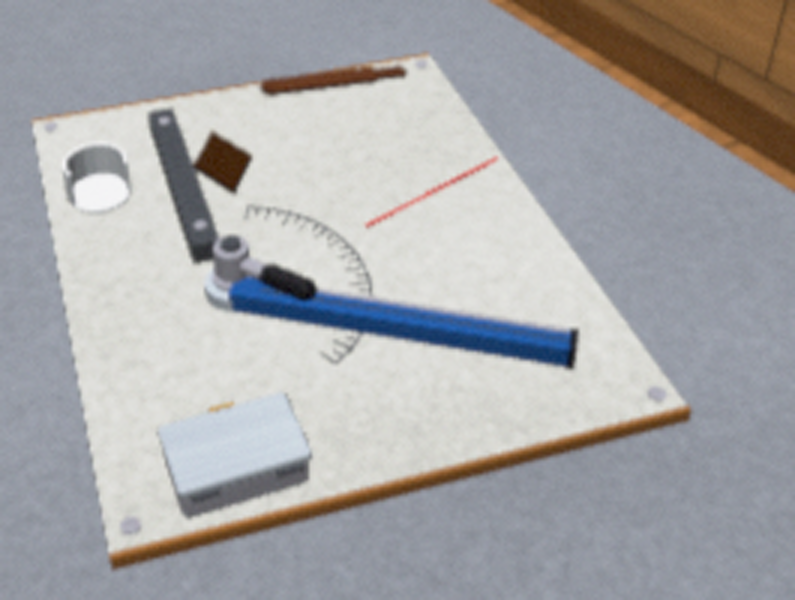

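Run:
```python
from h import *
def P(n):
    c=env.calibration(n);K=np.array([[c['fx'],0,c['cx']],[0,c['fy'],c['cy']],[0,0,1]]);return K@np.c_[c['R'],c['t']]
def tri(a,b):
    X=cv2.triangulatePoints(P("top"),P("side"),np.array(a,float).reshape(2,1),np.array(b,float).reshape(2,1));return (X[:3]/X[3]).ravel()
T=lambda u,v:(150+u/3,60+v/3); S=lambda u,v:(150+u/3,150+v/3)
print('bar tip edge top',tri(T(770,264),S(574,329)))
print('bar tip back top',tri(T(793,287),S(577,345)))
print('handle mid',tri(T(580,503),S(289,281)),'handle end',tri(T(607,493),S(312,290)))
print('hub top',tri(T(505,538),S(231,244)))
print('line outer',tri(T(450,122),S(497,157)),'inner',tri(T(474,341),S(367,226)))
C={}
for n,px in dict(top=[(217,76),(443,134),(400,326),(162,262)],side=[(292.5,168.5),(379,286.5),(187.5,336),(161.5,190)]).items():
    c=cast(n,px,12)[:,:2]; 
    m=np.array([[190,230],[190,-230],[-190,-230],[-190,230]],float)
    d=c-c.mean(0); A=np.sum(m[:,0]*d[:,1]-m[:,1]*d[:,0]);B=np.sum(m*d); th=np.arctan2(A,B)
    R=np.array([[np.cos(th),-np.sin(th)],[np.sin(th),np.cos(th)]])
    print(n,np.degrees(th),c.mean(0),'pivot',c.mean(0)+R@[-70,-40],'res',(c-(c.mean(0)+m@R.T)).round(1).tolist())
```

```text
bar tip edge top [ 660.78386495 -225.6326823    29.81309066]
bar tip back top [ 646.87654417 -239.24601233   33.09370195]
handle mid [512.13129942 -97.79166422  50.06921869] handle end [ 518.74758435 -114.53470483   51.13040769]
hub top [492.24595469 -50.91122571  59.03025039]
line outer [760.95341355 -27.99087028  11.59052732] inner [617.53063002 -40.53894409  10.43906479]
top -15.642187477669985 [571.09944428 -33.34799691] pivot [492.9067861  -52.99254341] res [[-3.4, -2.8], [-1.4, 3.1], [2.8, -1.0], [2.0, 0.6]]
side -16.11062930679377 [568.7977008  -34.66686342] pivot [490.44704686 -53.67146885] res [[-3.8, 0.3], [-2.4, 0.9], [2.6, -1.6], [3.5, 0.4]]
```

{"name": "play_rows", "arguments": {
  "increments": [
    [10,-20,0,-3,1],
    [19,-41,0,-6.5,1],
    [19,-41,0,-6.5,1],
    [19,-41,0,-6.5,1],
    [19,-41,0,-6.5,1],
    [19,-41,0,-6.5,1],
    [19,-41,0,-6.5,1],
    [19,-41,0,-6.5,1],
    [19,-41,0,-6.5,1],
    [19,-41,0,-6.5,1],
    [19,-41,0,-6.5,1],
    [19,-41,0,-6.5,1],
    [19,-41,0,-6.5,1],
    [19,-41,0,-6.5,1],
    [19,-41,0,-6.5,1],
    [19,-41,0,-6.5,1],
    [19,-41,0,-6.5,1],
    [19,-41,0,-6,1],
    [12,-30,0,0,1],
    [0,0,0,0,1]
  ]
}}

```text
time_s: 2.65
ee_pos: [566.4, -219.2, 201.8]
ee_rot: [-180.0, 0.1, 44.0]
force: [0.6, -0.2, -0.6]
gripper_width: 0.3
```

Run:
```python
from h import *
print(env.state()['qpos'].round(1))
for n in ["wrist","top"]:
    cv2.imwrite(f"pics/{n}1.png",env.grab_frame(n)[:,:,::-1])
```

```text
[-22.2  21.3  85.2  -0.   73.5  23.8]
```

View pics/wrist1.png

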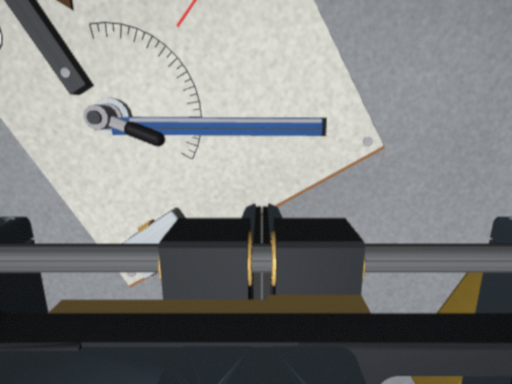

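View pics/top1.png

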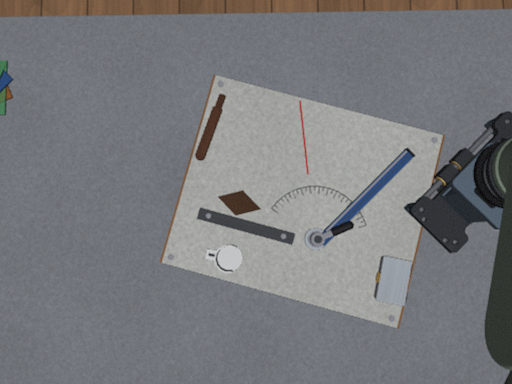

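{"name": "play_rows", "arguments": {
  "increments": [
    [0,1,-25,0,1],
    [0,1,-30,0,1],
    [0,1,-30,0,1],
    [0,0,-30,0,1],
    [0,0,-25,0,1],
    [0,0,-18,0,1],
    [0,0,-10,0,1],
    [0,0,0,0,1]
  ]
}}

```text
time_s: 3.75
ee_pos: [566.7, -213.0, 34.4]
ee_rot: [-179.9, 0.0, 44.3]
force: [-0.1, 0.6, -0.1]
gripper_width: 0.6
```

Run:
```python
from h import *
for n in ["wrist","side"]:
    cv2.imwrite(f"pics/{n}2.png",env.grab_frame(n)[:,:,::-1])
# arc waypoints for TCP in world, starting current, contact offset o
piv=np.array([493,-51.]);r=170
prev=env.state()['ee_pos'][:2]; print(prev)
def pose(a,o):
    a=np.radians(a);u=np.array([np.cos(a),np.sin(a)]);n=np.array([-u[1],u[0]]);return piv+r*u-o*n
for a,o in [(-46,38)]+[(x,36) for x in range(-43,6,3)]:
    p=pose(a,o);print(a,p.round(1),(p-prev).round(1));prev=p
```

```text
[ 567.63535748 -213.58048668]
-46 [ 583.8 -199.7] [16.1 13.9]
-43 [ 592.8 -193.3] [9.  6.4]
-40 [ 600.1 -187.9] [7.3 5.4]
-37 [ 607.1 -182.1] [7.  5.8]
-34 [ 613.8 -175.9] [6.7 6.2]
-31 [ 620.2 -169.4] [6.4 6.5]
-28 [ 626.2 -162.6] [6.  6.8]
-25 [ 631.9 -155.5] [5.7 7.1]
-22 [ 637.1 -148.1] [5.3 7.4]
-19 [ 642.  -140.4] [4.9 7.7]
-16 [ 646.5 -132.5] [4.5 7.9]
-13 [ 650.5 -124.3] [4.1 8.1]
-10 [ 654.2 -116. ] [3.6 8.3]
-7 [ 657.3 -107.4] [3.2 8.5]
-4 [660.1 -98.8] [2.7 8.7]
-1 [662.3 -90. ] [2.3 8.8]
2 [664.2 -81. ] [1.8 8.9]
5 [665.5 -72. ] [1.3 9. ]
```

View pics/wrist2.png

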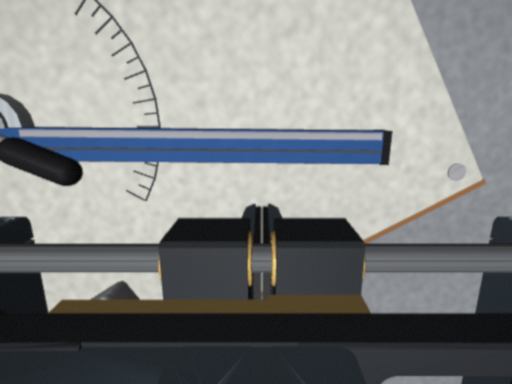

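View pics/side2.png

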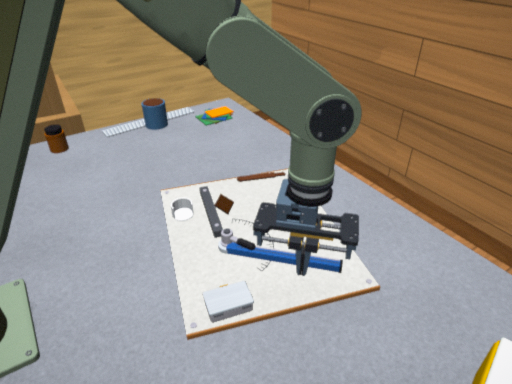

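{"name": "play_rows", "arguments": {
  "increments": [
    [8,7,0,0,1],
    [4,4,0,0,1],
    [4,3,0,1,1],
    [4.5,3,0,2,1],
    [4.5,3,0,2,1],
    [7.3,5.4,0,3,1],
    [7,5.8,0,3,1],
    [6.7,6.2,0,3,1],
    [6.4,6.5,0,3,1],
    [6,6.8,0,3,1],
    [5.7,7.1,0,3,1],
    [5.3,7.4,0,3,1],
    [4.9,7.7,0,3,1],
    [4.5,7.9,0,3,1],
    [4.1,8.1,0,3,1],
    [3.6,8.3,0,3,1],
    [1.6,4.2,0,2,1],
    [0,0,0,0,1]
  ]
}}

```text
time_s: 6.1
ee_pos: [655.4, -112.1, 34.4]
ee_rot: [-180.0, 0.0, 84.3]
force: [-1.0, 0.1, -0.8]
gripper_width: -0.0
```

```bash
cat >> h.py <<'E'
def castw(st,uv,z):
    from scipy.spatial.transform import Rotation as Ro
    c=env.calibration("wrist"); H=np.array(c['hand_eye']); uv=np.atleast_2d(np.array(uv,float))
    Rw=Ro.from_euler('xyz',st['ee_rot'],degrees=True).as_matrix()
    d=np.c_[(uv[:,0]-c['cx'])/c['fx'],(uv[:,1]-c['cy'])/c['fy'],np.ones(len(uv))]@(Rw@H[:3,:3]).T
    o=Rw@H[:3,3]+st['ee_pos']
    return o+d*((z-o[2])/d[:,2])[:,None]
E
python3 - <<'E'
from h import *
st=env.state(); print(st['ee_pos'],st['ee_rot'],st['force'])
import pickle; pickle.dump(st,open('st3.pkl','wb'))
for n in ["wrist","top"]:
    cv2.imwrite(f"pics/{n}3.png",env.grab_frame(n)[:,:,::-1])
E
```

```text
[ 655.37310819 -112.05646706   34.38360373] [-1.79995476e+02  4.10177910e-03  8.43002575e+01] [-1.00120347  0.05403667 -0.76819061]
```

View pics/wrist3.png

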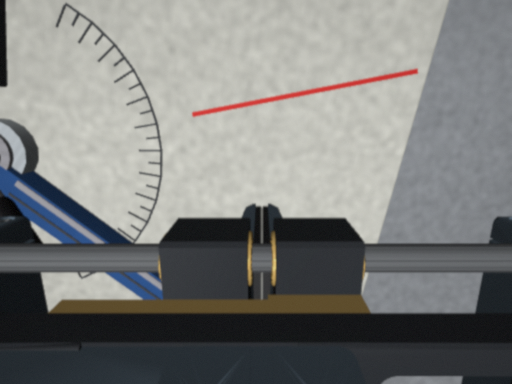

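View pics/top3.png

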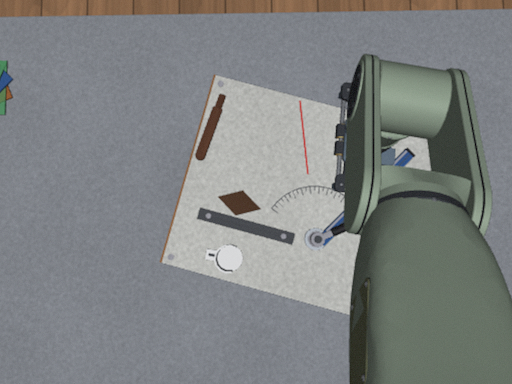

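Run:
```python
from h import *
c=env.calibration("wrist");H=np.linalg.inv(np.array(c['hand_eye']))
for p in [(0,0,14),(16,0,14),(-16,0,14),(0,13,14),(16,13,14),(16,0,0),(0,0,-5)]:
    q=H@[*p,1];print(p,(c['fx']*q[0]/q[2]+c['cx']).round(),(c['fy']*q[1]/q[2]+c['cy']).round())
c=env.calibration("side")
for p in [(567,-213,20),(567,-213,34),(567,-213,90)]:
    q=np.array(c['R'])@p+c['t'];print(p,(c['fx']*q[0]/q[2]+c['cx']).round(),(c['fy']*q[1]/q[2]+c['cy']).round())
st=env.state();st2=dict(ee_pos=np.array([566.7,-213,34.4]),ee_rot=[-179.9,0,44.3])
print(castw(st2,[(388,131),(384,164),(45,128)],32))
env_im=env.grab_frame("side");cv2.imwrite("pics/side3.png",env_im[:,:,::-1])
im=cv2.imread("pics/side2.png");cv2.imwrite("pics/side2c.png",cv2.resize(im[180:330,220:390],(680,600),interpolation=cv2.INTER_CUBIC))
```

```text
(0, 0, 14) 261.0 217.0
(16, 0, 14) 261.0 195.0
(-16, 0, 14) 261.0 239.0
(0, 13, 14) 281.0 217.0
(16, 13, 14) 281.0 195.0
(16, 0, 0) 261.0 200.0
(0, 0, -5) 261.0 228.0
(567, -213, 20) 301.0 278.0
(567, -213, 34) 302.0 273.0
(567, -213, 90) 304.0 252.0
[[ 660.9321913  -226.09316932   32.        ]
 [ 646.4605691  -239.61586359   32.        ]
 [ 519.80888006  -79.16390714   32.        ]]
```

View pics/side2c.png

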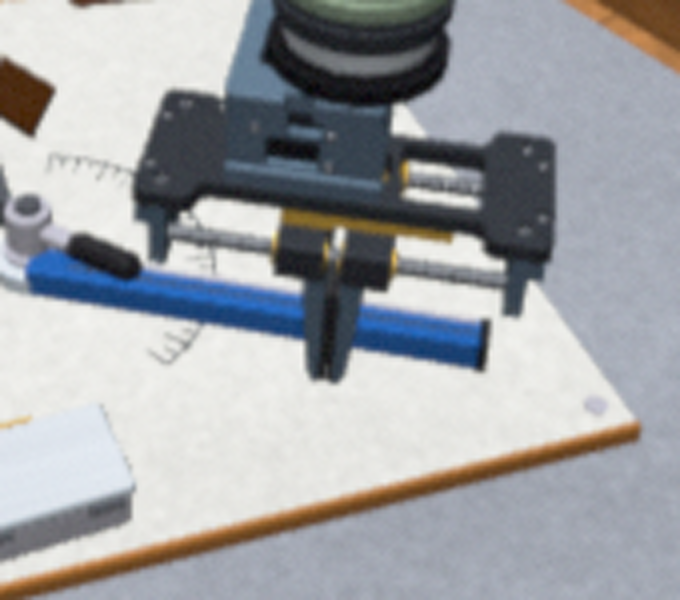

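View pics/side3.png

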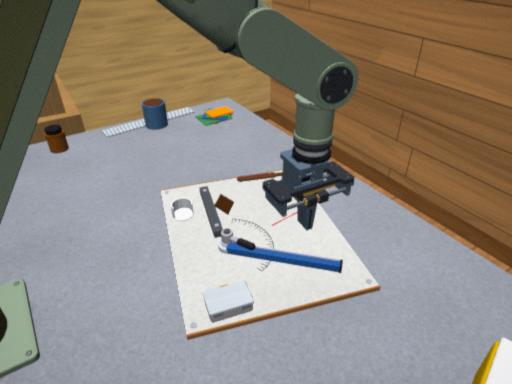

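Run:
```python
from h import *
c=env.calibration("side")
for dx in (-16,0):
  for z in (20,25,30,34,40):
    p=(655.4,-112+dx,z)
    q=np.array(c['R'])@p+c['t'];print(p,(c['fx']*q[0]/q[2]+c['cx']).round(1),(c['fy']*q[1]/q[2]+c['cy']).round(1))
im=cv2.imread("pics/side3.png");cv2.imwrite("pics/side3c.png",cv2.resize(im[160:280,220:356],(680,600),interpolation=cv2.INTER_CUBIC))
im=cv2.imread("pics/wrist3.png");cv2.imwrite("pics/wrist3c.png",cv2.resize(im[190:310,194:330],(680,600),interpolation=cv2.INTER_CUBIC))
```

```text
(655.4, -128, 20) 308.6 237.3
(655.4, -128, 25) 308.8 235.6
(655.4, -128, 30) 308.9 233.9
(655.4, -128, 34) 309.1 232.5
(655.4, -128, 40) 309.3 230.5
(655.4, -112, 20) 304.1 233.3
(655.4, -112, 25) 304.2 231.6
(655.4, -112, 30) 304.4 229.9
(655.4, -112, 34) 304.5 228.6
(655.4, -112, 40) 304.7 226.5
```

View pics/side3c.png

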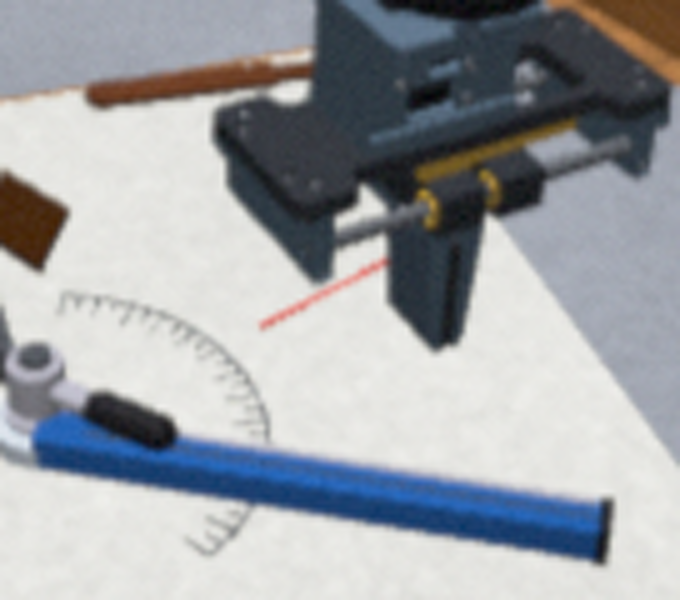

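View pics/wrist3c.png

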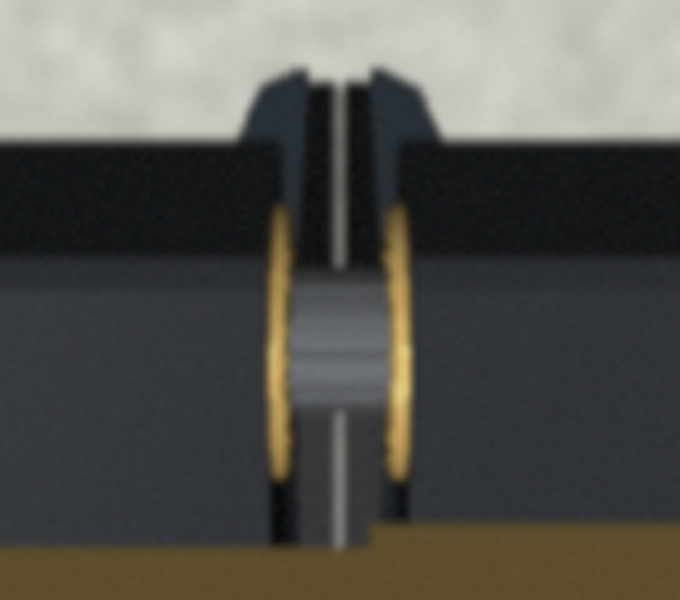

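The fence has not moved: the fingertip is higher than the text says. In side2 and side3 it projects at about z≈39 with the TCP at 34, so it passed over the bar. I'll go back, keep a little height, then come down lower.

{"name": "play_rows", "arguments": {
  "increments": [
    [0,0,10,0,1],
    [0,0,15,0,1],
    [-8,-12,0,-5,1],
    [-14,-20,0,-7,1],
    [-14,-20,0,-7,1],
    [-14,-21,0,-7,1],
    [-14,-21,0,-7,1],
    [-10,-14,0,-7,1],
    [-4,-6.5,0,0,1],
    [0,0,-15,0,1],
    [0,0,-15,0,1],
    [0,0,-8,0,1],
    [0,0,-5,0,1],
    [0,0,0,0,1]
  ]
}}

```text
time_s: 8.0
ee_pos: [577.3, -226.5, 15.9]
ee_rot: [-180.0, 0.0, 44.3]
force: [0.1, -0.6, 0.1]
gripper_width: 0.4
```

Run:
```python
from h import *
st=env.state();print(st['ee_pos'],st['force'])
im=env.grab_frame("side")[:,:,::-1];cv2.imwrite("pics/side4c.png",cv2.resize(im[180:330,220:390],(680,600),interpolation=cv2.INTER_CUBIC))
im=env.grab_frame("wrist")[:,:,::-1];cv2.imwrite("pics/wrist4.png",im)
c=env.calibration("side")
x,y=st['ee_pos'][:2]
for z in (14,20,26,32,38):
    p=(x-11.5,y-11,z)
    q=np.array(c['R'])@p+c['t'];print(p,(c['fx']*q[0]/q[2]+c['cx']).round(1),(c['fy']*q[1]/q[2]+c['cy']).round(1))
```

```text
[ 577.25787778 -226.46971468   15.92940095] [ 0.11165806 -0.61784315  0.13659175]
(np.float64(565.7578777838361), np.float64(-237.46971467520905), 14) 308.4 288.4
(np.float64(565.7578777838361), np.float64(-237.46971467520905), 20) 308.7 286.3
(np.float64(565.7578777838361), np.float64(-237.46971467520905), 26) 308.9 284.2
(np.float64(565.7578777838361), np.float64(-237.46971467520905), 32) 309.1 282.1
(np.float64(565.7578777838361), np.float64(-237.46971467520905), 38) 309.4 279.9
```

View pics/side4c.png

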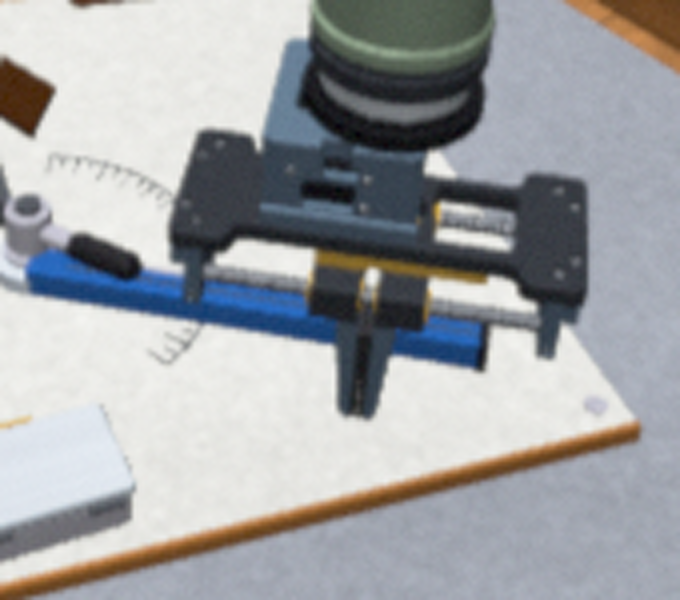

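View pics/wrist4.png

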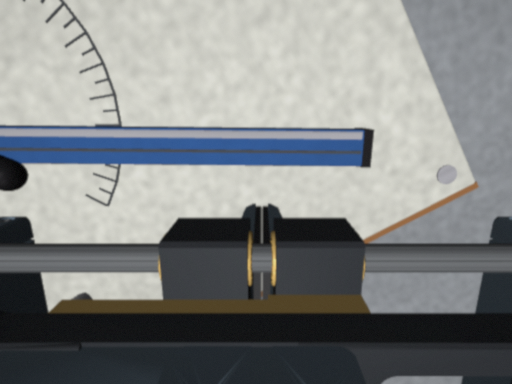

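Run:
```python
from h import *
piv=np.array([493,-51.]);r=185
prev=env.state()['ee_pos'][:2]
def pose(a,o):
    a=np.radians(a);u=np.array([np.cos(a),np.sin(a)]);n=np.array([-u[1],u[0]]);return piv+r*u-o*n
for a,o in [(-46,38)]+[(x,36) for x in list(range(-44,-38,2))+list(range(-37,6,3))]:
    p=pose(a,o);print(a,p.round(1),(p-prev).round(1).tolist());prev=p
```

```text
-46 [ 594.2 -210.5] [16.5, 16.3]
-44 [ 601.1 -205.4] [6.9, 5.1]
-42 [ 606.4 -201.5] [5.3, 3.9]
-40 [ 611.6 -197.5] [5.2, 4.0]
-37 [ 619.1 -191.1] [7.5, 6.4]
-34 [ 626.2 -184.3] [7.2, 6.8]
-31 [ 633.  -177.1] [6.8, 7.2]
-28 [ 639.4 -169.6] [6.4, 7.5]
-25 [ 645.5 -161.8] [6.0, 7.8]
-22 [ 651.  -153.7] [5.6, 8.1]
-19 [ 656.2 -145.3] [5.2, 8.4]
-16 [ 660.9 -136.6] [4.7, 8.7]
-13 [ 665.2 -127.7] [4.2, 8.9]
-10 [ 668.9 -118.6] [3.8, 9.1]
-7 [ 672.2 -109.3] [3.3, 9.3]
-4 [675.  -99.8] [2.8, 9.5]
-1 [677.3 -90.2] [2.3, 9.6]
2 [679.1 -80.5] [1.8, 9.7]
5 [680.4 -70.7] [1.3, 9.8]
```

Push a little first, to confirm the contact moves the bar.

{"name": "play_rows", "arguments": {
  "increments": [
    [8,8,-3,0,1],
    [5,5,0,0,1],
    [3.5,3.3,0,0,1],
    [3.5,2.6,0,1,1],
    [3.4,2.5,0,1,1],
    [2.7,2,0,1,1],
    [2.6,1.9,0,1,1],
    [2.6,2,0,1,1],
    [2.6,2,0,1,1],
    [3.7,3.2,0,1.5,1],
    [3.8,3.2,0,1.5,1],
    [0,0,0,0,1]
  ]
}}

```text
time_s: 9.6
ee_pos: [619.0, -190.5, 13.4]
ee_rot: [-180.0, -0.0, 53.3]
force: [-0.1, 0.2, 0.5]
gripper_width: 0.7
```

Run:
```python
from h import *
im=env.grab_frame("wrist")[:,:,::-1];cv2.imwrite("pics/wrist5.png",im)
```

```text
(no output)
```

View pics/wrist5.png

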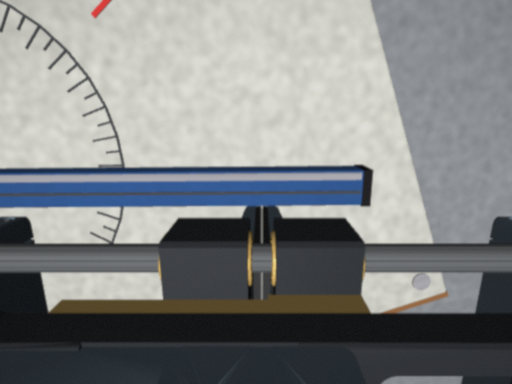

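{"name": "play_rows", "arguments": {
  "increments": [
    [3.6,3.4,0,1.5,1],
    [3.6,3.4,0,1.5,1],
    [6.8,7.2,0,3,1],
    [6.4,7.5,0,3,1],
    [6,7.8,0,3,1],
    [5.6,8.1,0,3,1],
    [5.2,8.4,0,3,1],
    [4.7,8.7,0,3,1],
    [4.2,8.9,0,3,1],
    [3.8,9.1,0,3,1],
    [1.7,4.6,0,1.5,1],
    [1.6,4.7,0,1.5,1],
    [0,0,0,0,1]
  ]
}}

```text
time_s: 11.28
ee_pos: [672.1, -108.9, 13.5]
ee_rot: [180.0, -0.0, 83.3]
force: [-0.5, 0.5, 0.4]
gripper_width: 0.4
```

Run:
```python
from h import *
st=env.state();im=env.grab_frame("wrist");cv2.imwrite("pics/wrist6.png",im[:,:,::-1])
cv2.imwrite("pics/top6.png",env.grab_frame("top")[:,:,::-1])
r,b=masks(im); rm,_=big(r); ys,xs=np.nonzero(rm); P=castw(st,np.c_[xs,ys],12);c,v=linefit(P);v*=np.sign(v[0]);print('line',np.degrees(np.arctan2(v[1],v[0])),c, c-v*200)
```

```text
line 4.861913991676393 [691.26350078 -33.78630321] [491.9831298 -50.7372247]
```

View pics/wrist6.png

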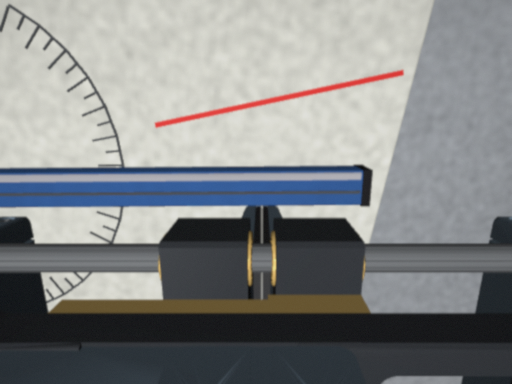

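View pics/top6.png

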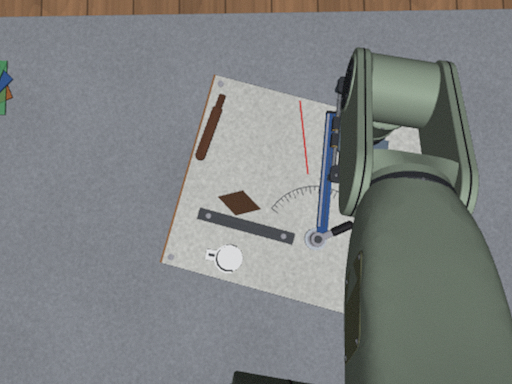

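```bash
cat >> h.py <<'E'
def fence_ang(st,im,cols=(10,350),rows=(120,202)):
    g=cv2.cvtColor(im,cv2.COLOR_RGB2HSV)
    # upper border = first row where saturation high / dark (bar side) going down
    out={}
    m=(cv2.inRange(g,(100,60,0),(130,255,255)))
    pts_u=[];pts_l=[]
    for x in range(*cols,2):
        ys=np.nonzero(m[rows[0]:rows[1]+15,x])[0]
        if len(ys)>5: pts_u.append((x,ys[0]+rows[0])); pts_l.append((x,ys[-1]+rows[0]))
    res=[]
    for p in (pts_u,pts_l):
        p=np.array(p,float); k=np.ones(len(p),bool)
        for _ in range(4):
            f=np.polyfit(p[k,0],p[k,1],1); e=p[:,1]-np.polyval(f,p[:,0]); k=abs(e)<1.5
        q=np.c_[[cols[0],cols[1]],np.polyval(f,[cols[0],cols[1]])]
        W=castw(st,q,32); d=W[1]-W[0]; res.append((np.degrees(np.arctan2(d[1],d[0])),k.sum(),W[:,:2].round(1).tolist()))
    return res
def line_ang(st,im):
    r,b=masks(im); rm,_=big(r); ys,xs=np.nonzero(rm); P=castw(st,np.c_[xs,ys],12);c,v=linefit(P);v*=np.sign(v[0]);return np.degrees(np.arctan2(v[1],v[0])),len(xs)
E
python3 - <<'E'
from h import *
st=env.state();im=cv2.imread("pics/wrist6.png")[:,:,::-1].copy()
for r in fence_ang(st,im): print(r)
E
```

```text
(np.float64(-6.341061798222948), np.int64(170), [[540.9, -54.3], [724.5, -74.7]])
(np.float64(-6.306514429979083), np.int64(155), [[534.1, -75.0], [723.5, -95.9]])
```

{"name": "play_rows", "arguments": {
  "increments": [
    [1.5,4.7,0,1.5,1],
    [2.8,9.5,0,3,1],
    [1.6,6.4,0,2,1],
    [1.3,6.4,0,2,1],
    [0.5,3.2,0,1,1],
    [0.5,3.2,0,1,1],
    [0,0,0,0,1]
  ]
}}

```text
time_s: 12.25
ee_pos: [680.2, -75.5, 13.5]
ee_rot: [180.0, -0.0, 93.8]
force: [0.1, -0.6, -0.3]
gripper_width: 0.3
```

Run:
```python
from h import *
st=env.state();im=env.grab_frame("wrist");cv2.imwrite("pics/wrist7.png",im[:,:,::-1])
for r in fence_ang(st,im): print(r)
print(line_ang(st,im))
```

```text
(np.float64(4.0119392112011605), np.int64(170), [[541.4, -45.1], [725.6, -32.2]])
(np.float64(4.067170427007286), np.int64(156), [[538.6, -66.7], [728.5, -53.2]])
(np.float64(4.872584160351749), 982)
```

View pics/wrist7.png

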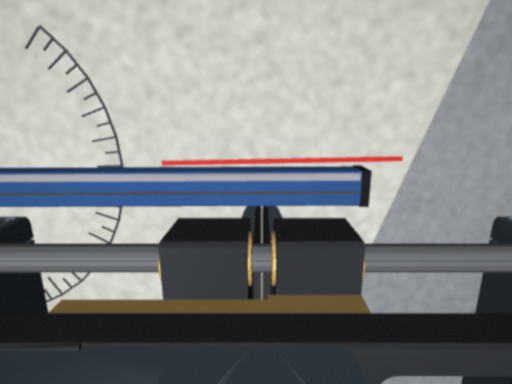

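{"name": "play_rows", "arguments": {
  "increments": [
    [0.2,1.5,0,0.5,1],
    [0.1,1.5,0,0.5,1],
    [0,0,0,0,1],
    [0,0,0,0,1]
  ]
}}

```text
time_s: 12.8
ee_pos: [680.4, -72.8, 13.5]
ee_rot: [180.0, -0.0, 94.8]
force: [-0.2, -1.0, -0.3]
gripper_width: 0.8
```

Run:
```python
from h import *
st=env.state();im=env.grab_frame("wrist");cv2.imwrite("pics/wrist8.png",im[:,:,::-1])
for r in fence_ang(st,im): print(r)
print(line_ang(st,im))
```

```text
(np.float64(4.78690287652385), np.int64(170), [[541.1, -44.6], [725.1, -29.2]])
(np.float64(4.791124979788801), np.int64(155), [[538.6, -65.9], [728.3, -50.0]])
(np.float64(4.705570775846421), 762)
```

View pics/wrist8.png

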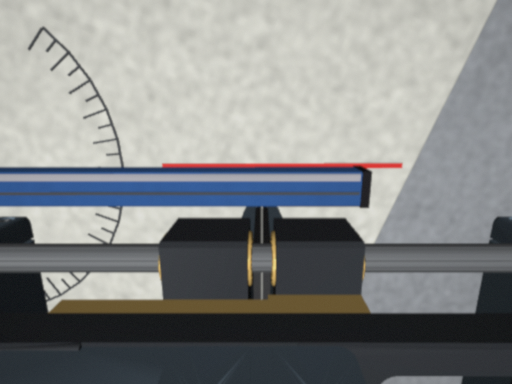

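{"name": "play_rows", "arguments": {
  "increments": [
    [0,-4,0,0,1],
    [0,-10,0,0,1],
    [0,-11,0,0,1],
    [0,0,20,0,1],
    [0,0,30,0,1],
    [-10,0,12,0,1],
    [-25,2,0,3,1],
    [-25,2,0,4,1],
    [-25,2,0,4,1],
    [-25,2,0,4,1],
    [-15,1.5,0,2,1],
    [-8,0,0,0,1],
    [0,0,-10,0,1],
    [0,0,0,0,1]
  ]
}}

```text
time_s: 14.6
ee_pos: [547.4, -88.4, 64.4]
ee_rot: [-179.9, -0.0, 111.8]
force: [-0.7, 0.3, 0.5]
gripper_width: 0.3
```

Run:
```python
from h import *
st=env.state()
for n in ["wrist","side","top"]:
    im=env.grab_frame(n);cv2.imwrite(f"pics/{n}9.png",im[:,:,::-1])
im=cv2.imread("pics/side9.png");cv2.imwrite("pics/side9c.png",cv2.resize(im[160:310,180:350],(680,600),interpolation=cv2.INTER_CUBIC))
```

```text
(no output)
```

View pics/wrist9.png

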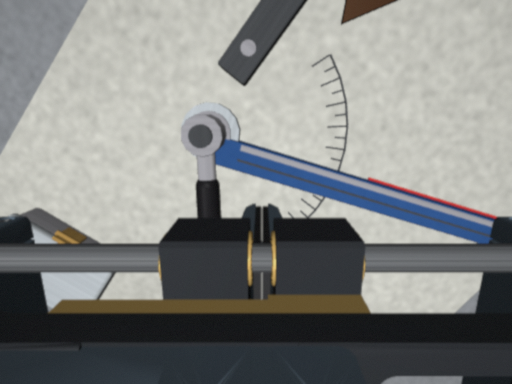

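View pics/side9c.png

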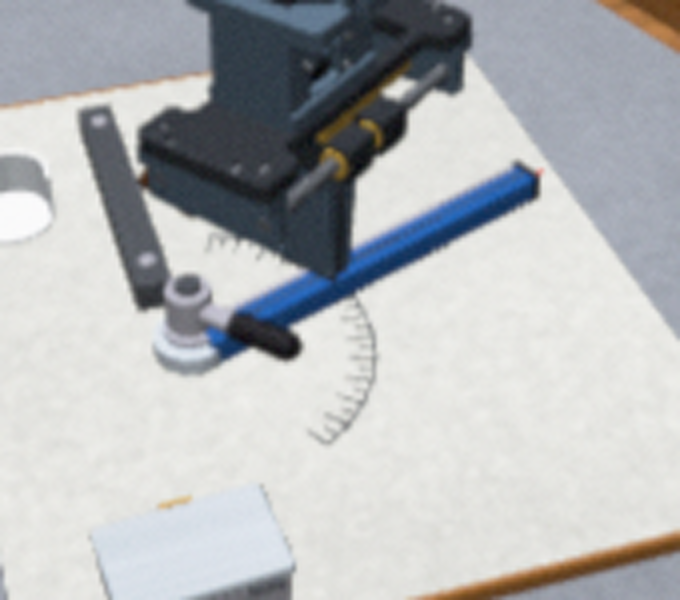

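View pics/top9.png

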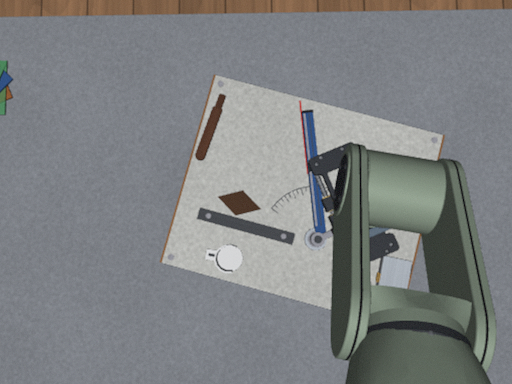

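Run:
```python
from h import *
c=env.calibration("side")
def pr(p):
    q=np.array(c['R'])@p+c['t'];return np.array([(c['fx']*q[0]/q[2]+c['cx']),(c['fy']*q[1]/q[2]+c['cy'])])
T=np.array([547.4,-88.4]);a=np.radians(111.8);X=np.array([np.cos(a),np.sin(a)]);Y=np.array([np.sin(a),-np.cos(a)])
for lx,ly in [(16,-10),(-16,-10),(-16,10),(38,-89),(-38,-89),(-38,89)]:
    for z in (70,100,120,140):
        p=np.r_[T+lx*X+ly*Y,z]; q=pr(p); print(lx,ly,z,((q-[180,160])*4).round())
```

```text
16 -10 70 [277. 270.]
16 -10 100 [276. 225.]
16 -10 120 [276. 194.]
16 -10 140 [275. 163.]
-16 -10 70 [327. 293.]
-16 -10 100 [328. 248.]
-16 -10 120 [328. 217.]
-16 -10 140 [328. 185.]
-16 10 70 [349. 272.]
-16 10 100 [350. 228.]
-16 10 120 [350. 197.]
-16 10 140 [351. 165.]
38 -89 70 [148. 338.]
38 -89 100 [144. 292.]
38 -89 120 [142. 261.]
38 -89 140 [139. 228.]
-38 -89 70 [271. 401.]
-38 -89 100 [270. 355.]
-38 -89 120 [269. 322.]
-38 -89 140 [269. 289.]
-38 89 70 [462. 211.]
-38 89 100 [465. 167.]
-38 89 120 [467. 137.]
-38 89 140 [469. 106.]
```

{"name": "play_rows", "arguments": {
  "increments": [
    [0,0,-10,0,1],
    [0,0,-10,0,1],
    [0,0,-8,0,1],
    [0,0,-3,0,1],
    [0,0,0,0,1]
  ]
}}

```text
time_s: 15.38
ee_pos: [547.3, -88.3, 34.2]
ee_rot: [-180.0, -0.0, 111.8]
force: [-0.1, -0.2, 0.4]
gripper_width: 1.1
```

Run:
```python
from h import *
st=env.state()
im=env.grab_frame("side")[:,:,::-1];cv2.imwrite("pics/side10c.png",cv2.resize(im[160:310,180:350],(680,600),interpolation=cv2.INTER_CUBIC))
im=env.grab_frame("wrist");cv2.imwrite(f"pics/wrist10.png",im[:,:,::-1])
piv=np.array([493,-51.]);r=55
prev=st['ee_pos'][:2];print(prev)
def pose(a,o):
    a=np.radians(a);u=np.array([np.cos(a),np.sin(a)]);n=np.array([-u[1],u[0]]);return piv+r*u+o*n
for a,o in [(-68,22),(-68,18)]+[(x,18) for x in range(-73,-157,-5)]:
    p=pose(a,o);print(a,p.round(1),(p-prev).round(1).tolist());prev=p
```

```text
[547.32278437 -88.32119739]
-68 [534.  -93.8] [-13.3, -5.4]
-68 [530.3 -95.3] [-3.7, -1.5]
-73 [526.3 -98.3] [-4.0, -3.1]
-78 [ 522.  -101.1] [-4.3, -2.7]
-83 [ 517.6 -103.4] [-4.5, -2.3]
-88 [ 512.9 -105.3] [-4.7, -1.9]
-93 [ 508.1 -106.9] [-4.8, -1.5]
-98 [ 503.2 -108. ] [-4.9, -1.1]
-103 [ 498.2 -108.6] [-5.0, -0.7]
-108 [ 493.1 -108.9] [-5.0, -0.2]
-113 [ 488.1 -108.7] [-5.0, 0.2]
-118 [ 483.1 -108. ] [-5.0, 0.6]
-123 [ 478.1 -106.9] [-4.9, 1.1]
-128 [ 473.3 -105.4] [-4.8, 1.5]
-133 [ 468.7 -103.5] [-4.7, 1.9]
-138 [ 464.2 -101.2] [-4.5, 2.3]
-143 [459.9 -98.5] [-4.3, 2.7]
-148 [455.9 -95.4] [-4.0, 3.1]
-153 [452.2 -92. ] [-3.7, 3.4]
```

View pics/side10c.png

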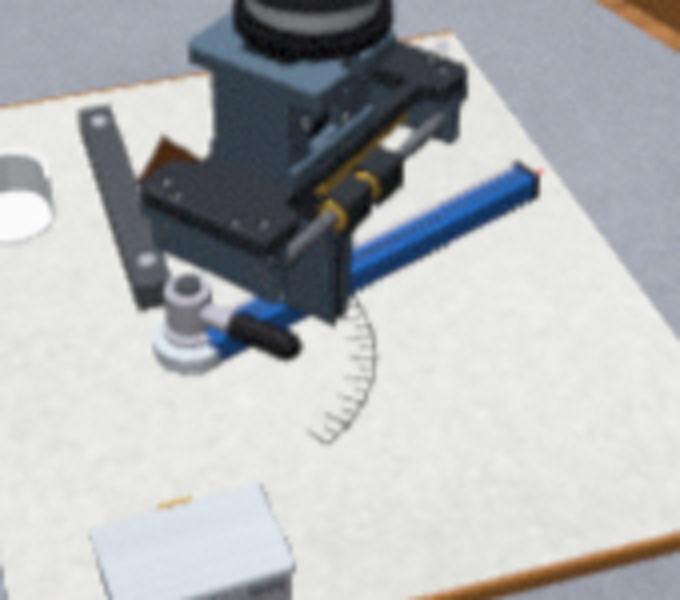

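View pics/wrist10.png

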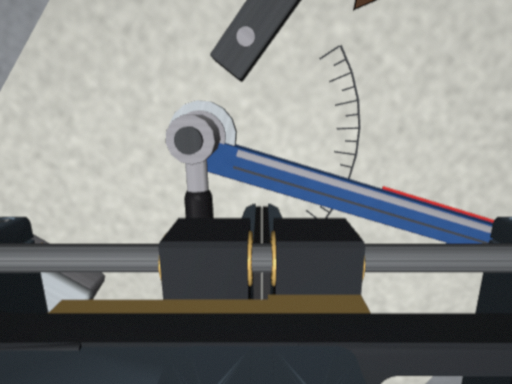

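{"name": "play_rows", "arguments": {
  "increments": [
    [-5,-2,0,0,1],
    [-5,-2,0,0,1],
    [-3,-1.3,0,0,1],
    [-2,-0.8,0,0,1],
    [-2,-0.8,0,0,1],
    [-2,-1.5,0,-2.5,1],
    [-2,-1.5,0,-2.5,1],
    [-2.1,-1.4,0,-2.5,1],
    [-2.1,-1.3,0,-2.5,1],
    [-2.3,-1.2,0,-2.5,1],
    [-2.3,-1.1,0,-2.5,1],
    [-2.3,-1,0,-2.5,1],
    [-2.4,-0.9,0,-2.5,1],
    [0,0,0,0,1]
  ]
}}

```text
time_s: 17.23
ee_pos: [515.8, -105.3, 35.2]
ee_rot: [179.6, 0.0, 91.7]
force: [5.6, 1.4, -0.6]
gripper_width: 0.8
```

Run:
```python
from h import *
st=env.state()
im=env.grab_frame("side")[:,:,::-1];cv2.imwrite("pics/side11c.png",cv2.resize(im[160:310,180:350],(680,600),interpolation=cv2.INTER_CUBIC))
im=env.grab_frame("wrist");cv2.imwrite(f"pics/wrist11.png",im[:,:,::-1])
```

```text
(no output)
```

View pics/side11c.png

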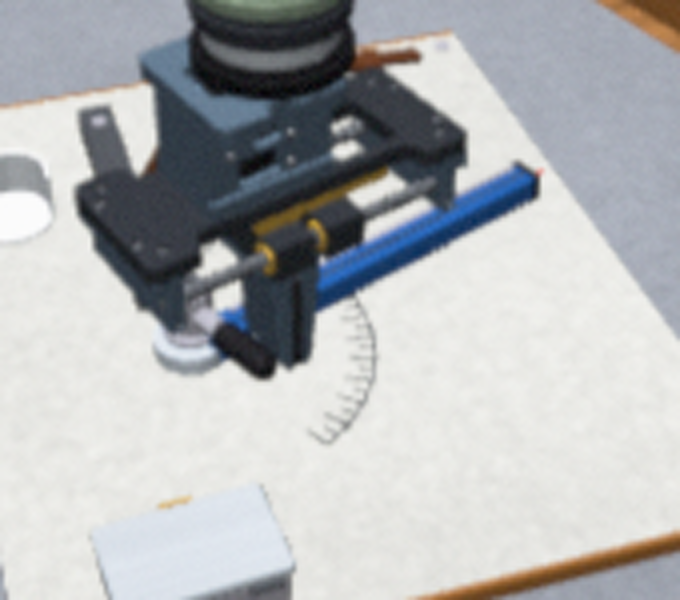

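View pics/wrist11.png

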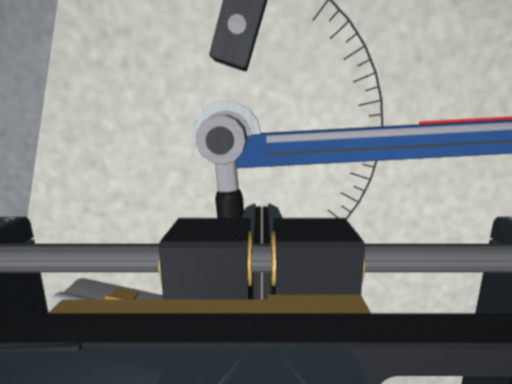

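{"name": "play_rows", "arguments": {
  "increments": [
    [-2.4,-0.8,0,-2.5,1],
    [-2.4,-0.7,0,-2.5,1],
    [-2.4,-0.6,0,-2.5,1],
    [-2.5,-0.5,0,-2.5,1],
    [-2.5,-0.4,0,-2.5,1],
    [-2.5,-0.3,0,-2.5,1],
    [-2.5,-0.2,0,-2.5,1],
    [-2.5,0,0,-2.5,1],
    [-2.5,0,0,-2.5,1],
    [-2.5,0.2,0,-2.5,1],
    [-2.5,0.3,0,-2.5,1],
    [-2.5,0.3,0,-2.5,1],
    [-2.5,0.5,0,-2.5,1],
    [-2.4,0.6,0,-2.5,1],
    [-2.4,0.7,0,-2.5,1],
    [-2.4,0.8,0,-2.5,1],
    [0,0,0,0,1]
  ]
}}

```text
time_s: 19.45
ee_pos: [475.6, -107.0, 35.1]
ee_rot: [179.7, -0.0, 51.8]
force: [2.3, -5.5, -1.1]
gripper_width: 0.2
```

Run:
```python
from h import *
st=env.state()
im=env.grab_frame("wrist");cv2.imwrite(f"pics/wrist12.png",im[:,:,::-1])
```

```text
(no output)
```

View pics/wrist12.png

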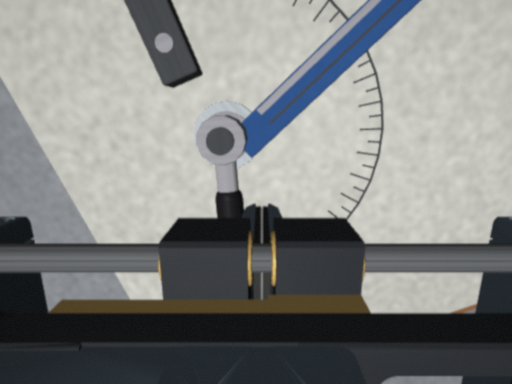

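{"name": "play_rows", "arguments": {
  "increments": [
    [-2.4,0.9,0,-2.5,1],
    [-2.3,1,0,-2.5,1],
    [-2.3,1.1,0,-2.5,1],
    [-2.2,1.2,0,-2.5,1],
    [-2.2,1.3,0,-2.5,1],
    [-2.1,1.4,0,-2.5,1],
    [-2,1.5,0,-2.5,1],
    [-2,1.6,0,-2.5,1],
    [-1.9,1.7,0,-2.5,1],
    [-1.8,1.7,0,-2.5,1],
    [0,0,0,0,1],
    [0,0,0,0,1]
  ]
}}

```text
time_s: 21.0
ee_pos: [452.8, -93.5, 34.9]
ee_rot: [179.8, 0.0, 26.9]
force: [-0.9, -6.7, 1.6]
gripper_width: 0.7
```

Run:
```python
from h import *
st=env.state()
im=env.grab_frame("wrist");cv2.imwrite(f"pics/wrist13.png",im[:,:,::-1])
```

```text
(no output)
```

View pics/wrist13.png

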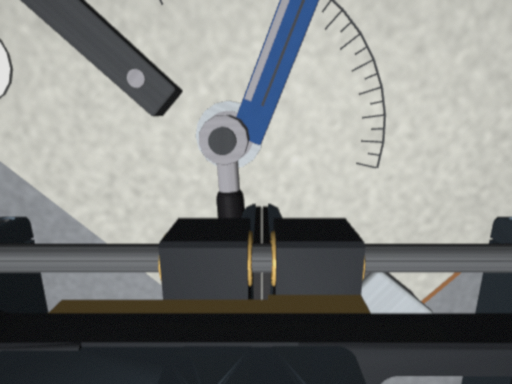

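{"name": "play_rows", "arguments": {
  "increments": [
    [1.5,-3,0,0,1],
    [2.5,-5,0,0,1],
    [3,-6,0,0,1],
    [0,0,20,0,1],
    [0,0,40,0,1],
    [0,0,40,0,1],
    [0,-20,40,0,1],
    [0,-50,20,0,1],
    [0,-55,0,0,1],
    [0,-55,0,0,1],
    [0,-55,0,0,1],
    [0,-55,0,0,1],
    [0,0,0,0,1]
  ]
}}

```text
time_s: 22.68
ee_pos: [458.7, -399.5, 193.4]
ee_rot: [180.0, 0.0, 26.5]
force: [-0.9, -0.2, 0.5]
gripper_width: 0.2
```

Run:
```python
from h import *
for n in ["side","top"]:
    im=env.grab_frame(n);cv2.imwrite(f"pics/{n}14.png",im[:,:,::-1])
im=cv2.imread("pics/top14.png");cv2.imwrite("pics/top14c.png",cv2.resize(im[60:260,150:415],(795,600),interpolation=cv2.INTER_CUBIC))
```

```text
(no output)
```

View pics/top14.png

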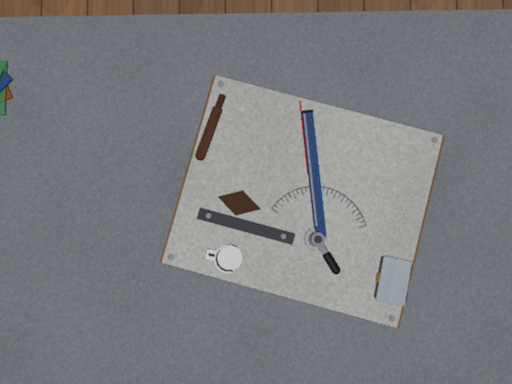

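View pics/side14.png

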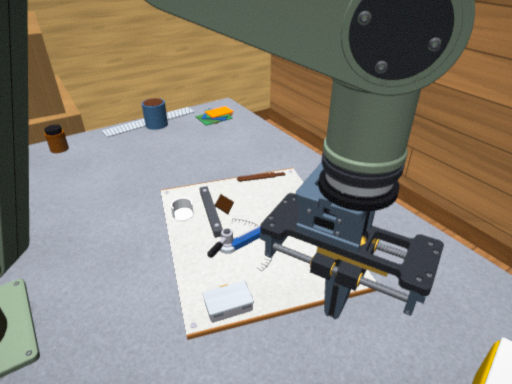

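View pics/top14c.png

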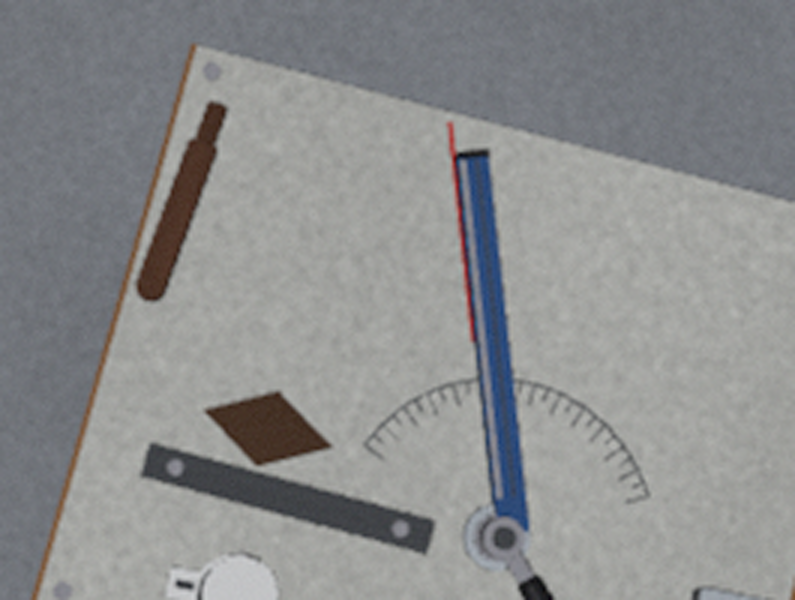

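Run:
```python
from h import *
im=cv2.imread("pics/top14.png")[:,:,::-1].copy();g=cv2.cvtColor(im,cv2.COLOR_RGB2HSV)
m=cv2.inRange(g,(100,90,0),(130,255,255));m[:,:295]=0;m[:,335:]=0;m[:105]=0;m[240:]=0
L=[];R=[]
for y in range(115,228):
    xs=np.nonzero(m[y])[0]
    if len(xs)>4: L.append((xs[0],y));R.append((xs[-1],y))
for p in (L,R):
    W=cast("top",p,32);c,v=linefit(W);v*=np.sign(v[0]);print(len(p),np.degrees(np.arctan2(v[1],v[0])))
d=cv2.inRange(g,(0,0,0),(180,255,45));d[:245]=0;d[285:]=0;d[:,:315]=0;d[:,350:]=0
ys,xs=np.nonzero(big(d)[0]);W=cast("top",np.c_[xs,ys],50);c,v=linefit(W);print('handle',c,'ang',np.degrees(np.arctan2(*(c-[492.5,-51])[::-1])),np.degrees(np.arctan2(v[1],v[0])))
# moved things
a=cv2.imread("pics/top0.png").astype(int);b=cv2.imread("pics/top14.png").astype(int);D=abs(a-b).max(2)
for nm,(x,y,w,h) in dict(bone=(190,85,40,80),diamond=(215,185,48,32),guard=(200,240,48,36),tin=(372,250,45,60)).items(): print(nm,(D[y:y+h,x:x+w]>40).sum())
```

```text
113 4.365761032267538
113 4.793246601901841
handle [449.92892463 -74.5675257 ] ang -151.0309025680709 -149.38239265843748
bone 0
diamond 0
guard 0
tin 0
```

```bash
python3 -c "
from workcell import env
print(env.job_done())"
```

```text
the job is handed in; nothing more can be done
None
```

The fence is on the red line and the clamp lever is swung tight, and I handed the job in at about 23 s. No verdict came back.

- **Pushing:** I pushed the fence round with the shut fingertips, about 51° counter-clockwise. I then pushed the lever about 83° clockwise. Neither was gripped, and the force readings after each push were at most about 7 N.
- **Fence:** With the finger still on it, the wrist camera read the edge at 4.79° against the line at about 4.85°. After clamping, the top camera read the two sides of the bar at 4.4° and 4.8°. The lower value is on the working-edge side, where the red line beside it may upset the reading. Even that is within the 1.4° limit.
- **Lever:** It stands at about −150° in the world frame, which is roughly 1.6 rad; the lock limit is 1.3 rad.
- **Loose things:** Comparing the first and last top pictures, the diamond, tin, bone and guard show no change.
- **End state:** The arm is clear of everything.

**What disagreed:** The fingertips turned out about 20 mm shorter than the text says. My first sweep, at tool height 34 mm, passed over the fence without moving it. I saw this in the pictures, went back, lowered to 13 mm and pushed again.

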